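# Fetch the lemon from the pull-out basket behind the condiments

## Robot

A 6-joint arm with a two-finger parallel gripper is mounted at the origin on a cart in front of the work surface, level with it; the furniture and walls round the work are solid. World frame = base frame: x ahead of the robot, y to its left, z up, the work surface at z = 0. Lengths are in mm, angles in rad, forces in N, time in s.
With the tool pointing down it reaches from about 350 to 775 mm from the base axis. Payload 7.3 kg.
Tool frame: the origin (TCP) lies at the very end of the fingers, on their centre line; the grasp point (between the pads) lies 19 mm behind it; z points along the fingers, y is the line along which they close (so a half turn about z gives the same grasp; the last joint's range is limited). The gripper opens to 92 mm and grips with 3 to 60 N. Pads are 19 mm wide; open, the fingers measure 130 mm over their backs; the gripper's body (75 mm by 190 mm) begins 47 mm behind the grasp point.
Start: joints at [1.164, 0.342, 1.524, -0, 1.275, -0.146], TCP at [135.357, 507.27, 226.741] pointing down, gripper open.
Joint ranges: [-2.53, 2.53], [-0.77, 2.02], [0.04, 2.7], [-1, 4.14], [0.28, 2.66], [-3.11, 3.11]. Speed limits (rad/s): [2.57, 2.57, 3.14, 3.14, 3.14, 3.14].

## Interface

Orientations are given as [roll, pitch, yaw] about the fixed x, y, z axes, in that order (R = Rz(yaw) Ry(pitch) Rx(roll)).
In Python, from plant import get_obs, vision, workorder gives the robot as it stands.
- The arm moves only by the shell command python3 -m pendant 'ROWS' [OPENING]. ROWS is a JSON object of lists of equal length, an entry for each row: "dp": the shift along the tool's x, y, z in m, a list of three; "rotation": the turn, a rotation vector about the tool's x, y, z in rad, a list of three. A call has 1 to 8 rows; each row is the pose to reach, as a shift and turn from the pose commanded when the call began, along the tool's axes at that moment; what a row does not reach only later rows make up. A row lasts 1/8 s, in which the tool goes at most 62.5 mm and 10.7 degrees, less where a joint would pass 70% of its speed; a pose out of reach is approached as far as the arm can. A call with a gripper value outside its range is refused whole. OPENING is the finger opening in m, from 0 to 0.0918, set as the call begins (- or left out, the last holds). The fingers move at their own pace and stop on an object; the grip force is fixed at half the most. Time passes only in rows, so rows that repeat a pose let the fingers close. It gives the time, the measured TCP pose, the force, the opening and the grip force at its end, in the units of the state.
- get_obs(): the state, without advancing time (a new reading comes with each control period).
- vision.capture(name): name is "side" or "top"; returns a dict with "pixels" (400x640x3 uint8, red, green, blue), "vfov" (degrees; the focal length in pixels is half the picture's height over the tangent of half this angle, whatever the lens; pixels are square), "cx", "cy" (the principal point, pixels), "pose" (4x4, takes a point from camera to world coordinates). Camera axes: x right, y up, looking along -z (the intrinsics and any distortion apply to the point x, -y, -z); pixel columns grow to the right and rows downward; lengths in mm; the calibration is good to about 2 mm. A picture is of the moment at which its call begins. There is no depth.
- workorder.close_job(): hands the job in; it is judged then, once.
The state is a dict: "time": time; "joint_positions": joint angles; "dq": joint speeds; "tau": joint torques, N m; "tool_pos": TCP position; "tcp_rot": TCP orientation; "contact_force": force on the tool from outside, world axes, zero at the start; "moment": the same for the moment, N m; "grip_width": finger opening in mm; "finger_force": force on a finger pad.
Only numpy, scipy, OpenCV 4.12 (cv2) and the standard library are available. Lean on these libraries where they do the work, as an engineer would, in place of code of your own. Each camera call takes 0.05 s, during which the arm holds its last target. There are 200 camera calls.

## Task

Fetch the lemon out of the pull-out wire basket and lay it gently on the white chopping board, away from the board's edges. The salt shaker, the pepper mill and the spice jar stand in the basket's way: first stand all three upright on the worktop to the side, clear of the basket's run, and only then pull the basket well out. At the end the basket, with the tin still in it, is pushed fully home, and salt, pepper and spice each stand upright again in the very place where they stood at the start.

Things in the scene. Friction and masses are not known exactly. Their poses are not given: they have to be found in the camera images.
- organiser: fixed wire frame of the organiser, 124 mm deep (x), 270 mm wide (y), 96 mm high; its top wires (five along x, 45 mm apart) close it from above. Origin on the worktop under its centre; its front is its own -x side, roughly toward the robot, and the basket runs out along its -x
- pullout (a joint): how far the basket is pulled out, m: 0 fully home, 0.14 fully out, hard stops at both; may start up to 12 mm ajar. 2 N friction, stays where left. Wooden front 10 mm thick, 276 mm wide, 12 to 82 mm up, outer face 76 mm before the organiser's origin when home. Behind it the open-topped basket, 120 x 244 mm, walls to 66 mm, floor 17 mm above the worktop, two bays
- pullout_grip (a point): middle of the dark bar handle on the wooden front: bar 10 mm thick, 110 mm long, parallel to the organiser's y axis, 62 mm above the worktop, 31 mm of free space between bar and front; 112 mm before the organiser's origin when home; moves with the basket. Can be pinched from above, one finger before and one behind it
- salt: salt shaker with grey cap, round, 44 mm diameter up to 66 mm, then a 34 mm cap, 90 mm high, 0.1 kg. Origin under its centre, z up
- pepper: dark brown wooden pepper mill, 58 mm at the foot, 170 mm high, 0.18 kg; its head (a fixed part of it) is 50 mm in diameter from 123 to 158 mm up, with a 12 mm knob on top. Origin under its centre, z up
- spice: spice jar, green cap with a navy blue disc on its top and a navy label, round, 46 mm diameter, 106 mm high, 0.11 kg. Origin under its centre, z up. (Salt, pepper and spice stand in a row before the organiser, about 100 mm apart and 180 mm before its origin, in any order. A jar whose green cap has a pale top, at the back beside the toaster, is another one)
- lemon: yellow lemon, 78 mm long (its x), 55 mm wide (y), 56 mm high, 0.11 kg, lying in the left or right bay of the basket, long axis about along the organiser's x. Bay centres lie 61 mm either side of the organiser's x axis, a wire wall 40 mm high between them. Origin at its underside at the start; it turns with the lemon if that rolls
- tin: low round tin, 87 mm diameter, 40 mm high, 0.23 kg, in the other bay of the basket, where it stays. Origin under its centre
- board: white chopping board, fixed, 230 mm (x) by 340 mm (y), 11 mm thick, at the left of the worktop. Origin at the centre of its underside. Between it and the basket's run the worktop is bare at every start, from x = 0.38 to 0.57 and y = -0.03 to 0.11. A wall cupboard hangs over the back: its front is at x = 0.587, its underside at z = 0.49
There are look-alikes about, which are no part of the job. Leave any red look-alike of the spice alone.

How it is judged:
By the outcome, as a careful person would: the job done as asked, in the order asked, and still so for the second after the job is handed in, with the robot touching nothing.
It also fails if it takes over 150 s, if anything falls off the work surface, if the arm or the gripper's body presses on something with over 40 N, if the wrist force passes 120 N, or if a joint passes its speed limit or range.

## Working session

There is one attempt and no reset: what is moved stays moved. The work goes in short steps, Python scripts to look and compute and a shell command to move; the robot and the scene stay as the last step left them, time stands still between calls to the robot, and variables do not carry over. Pictures are saved under pics/ and viewed, at most 14 in all, crops included, and the job is handed in when it is done.

```bash
ls; mkdir -p pics; python3 - <<'E'
from plant import get_obs, vision
import cv2,numpy as np
o=get_obs();print(o)
for n in("top","side"):
    c=vision.capture(n);print(n,{k:v for k,v in c.items() if k!="pixels"})
    cv2.imwrite(f"pics/{n}0.png",c["pixels"][:,:,::-1])
E
```

```text
pics
{'time': 0.0, 'joint_positions': array([ 1.16400964e+00,  3.42733813e-01,  1.52497923e+00,  5.86846099e-06,
        1.27537084e+00, -1.46025042e-01]), 'dq': array([ 6.70881254e-05,  2.14179916e-04,  4.36311522e-04,  6.18567658e-05,
       -1.82729576e-03,  2.54376123e-03]), 'tau': array([ 5.28597193e-04, -4.31254184e+01, -2.44214594e+01,  7.18453154e-02,
        5.60741080e-02, -1.41534629e-04]), 'tool_pos': array([135.19083398, 506.90110827, 226.05238015]), 'tcp_rot': array([-3.14011811e+00, -2.22536100e-04,  2.88082913e+00]), 'contact_force': array([0.15784216, 0.50290476, 0.23407423]), 'moment': array([0.05576465, 0.01085487, 0.00973426]), 'finger_force': 0.0, 'grip_width': 92.18284614531738}
top {'vfov': 53.1881316522508, 'cx': 319.9412249735192, 'cy': 196.71153038261463, 'pose': array([[-2.48041232e-02,  9.80497996e-01, -1.94957523e-01,
         2.60350938e+02],
       [-9.99688678e-01, -2.48549506e-02,  2.18597330e-03,
        -5.53667618e+01],
       [-2.70231716e-03,  1.94951050e-01,  9.80809250e-01,
         1.33419206e+03],
       [ 0.00000000e+00,  0.00000000e+00,  0.00000000e+00,
         1.00000000e+00]])}
side {'vfov': 55.04219509525638, 'cx': 319.57363665392865, 'cy': 197.01362366491776, 'pose': array([[ 9.82455311e-01,  1.08697534e-01, -1.51546715e-01,
         3.21798988e+02],
       [-1.86116871e-01,  5.19504199e-01, -8.33951976e-01,
        -9.40561830e+02],
       [-1.19193687e-02,  8.47525949e-01,  5.30620104e-01,
         6.32258254e+02],
       [ 0.00000000e+00,  0.00000000e+00,  0.00000000e+00,
         1.00000000e+00]])}
```

View pics/top0.png

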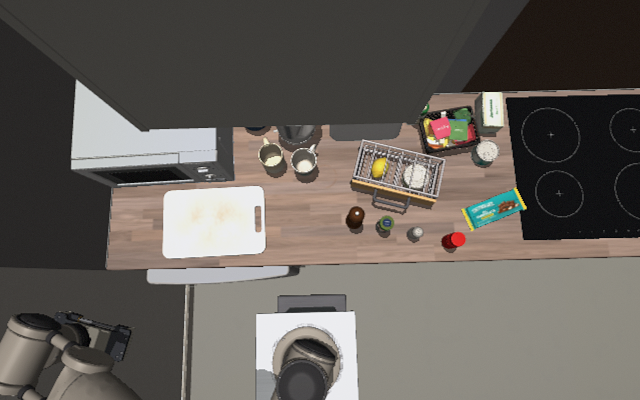

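View pics/side0.png

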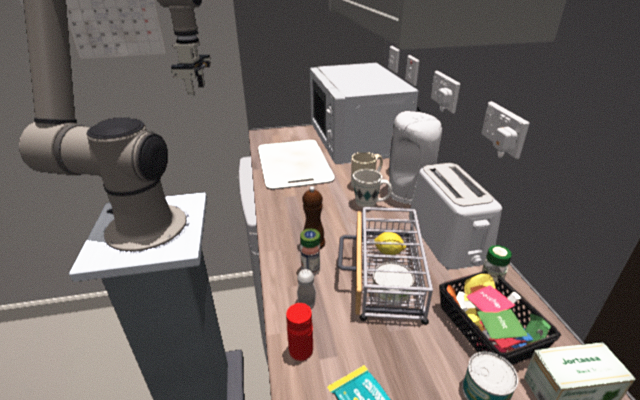

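The top view shows the mill at (356,215), the spice at (386,224) with a green cap and navy disc, the salt at (417,233), the red look-alike at (454,240), the lemon at (379,168) in the left bay, the tin at (414,175) and the board at (214,222). I'll confirm these in an enlarged crop.

```bash
cat > h.py <<'E'
from plant import get_obs, vision
import cv2,numpy as np
def f(c): return 200/np.tan(np.radians(c["vfov"]/2))
def ray(c,u,v,z):
    "world point (mm) at height z seen at pixel u,v"
    d=c["pose"][:3,:3]@np.array([(u-c["cx"])/f(c),-(v-c["cy"])/f(c),-1]); o=c["pose"][:3,3]
    return o+d*(z-o[2])/d[2]
def proj(c,p):
    q=c["pose"][:3,:3].T@(np.atleast_2d(p)-c["pose"][:3,3]).T
    return np.c_[c["cx"]+f(c)*q[0]/-q[2], c["cy"]-f(c)*q[1]/-q[2]]
def crop(c,u0,v0,u1,v1,k,name):
    cv2.imwrite("pics/"+name,cv2.resize(c["pixels"][v0:v1,u0:u1,::-1],None,fx=k,fy=k,interpolation=cv2.INTER_CUBIC))
E
python3 - <<'E'
from h import *
t=vision.capture("top");s=vision.capture("side")
crop(t,335,130,475,255,5,"topc.png");crop(s,280,180,440,320,4,"sidec.png")
E
```

```text
(no output)
```

View pics/topc.png

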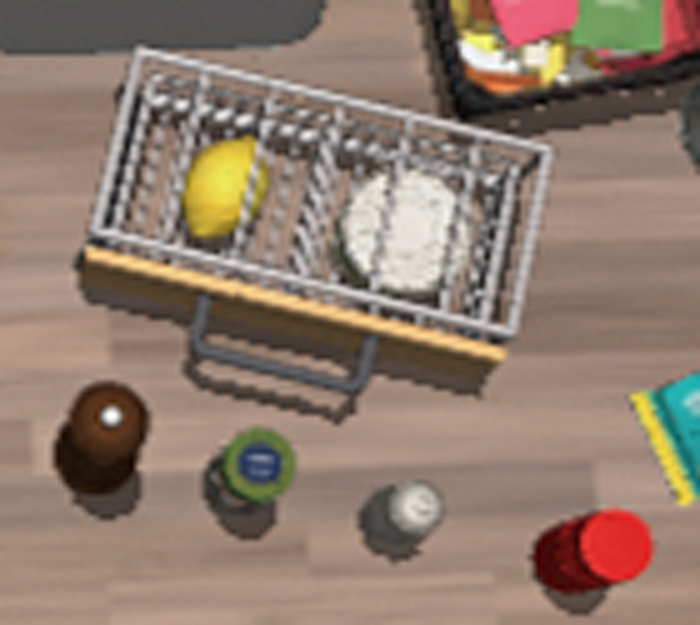

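View pics/sidec.png

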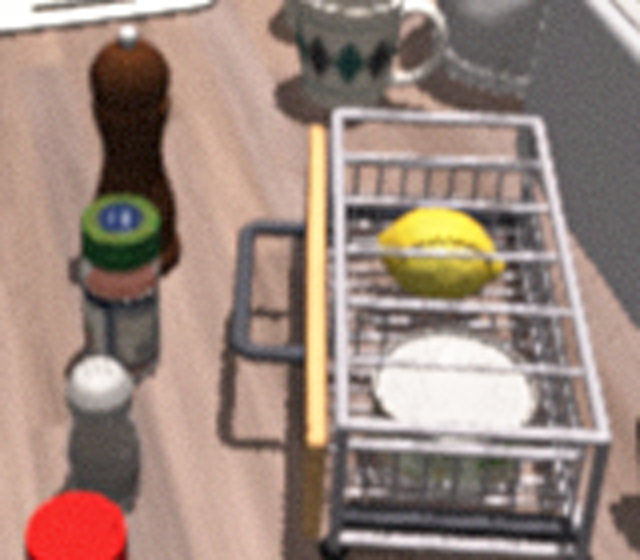

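Candidates: spice-like jars are the green cap with navy disc at top (387,223), the red one at (458,239), and the pale-topped green one by the toaster at side (498,258). Only the first fits the description. The salt is at (418,231), the mill at (357,213) and the lemon is in the left bay.

```bash
python3 - <<'E'
from h import *
np.set_printoptions(precision=1,suppress=True)
t=vision.capture("top");s=vision.capture("side")
T=lambda x,y:(335+x/5-.4,130+y/5-.4)
S=lambda x,y:(280+x/4-.4,180+y/4-.4)
def tri(a,b):
    r=[]
    for c,(u,v) in((t,a),(s,b)):
        d=c["pose"][:3,:3]@np.array([(u-c["cx"])/f(c),-(v-c["cy"])/f(c),-1]);d/=np.linalg.norm(d)
        r.append((np.eye(3)-np.outer(d,d),c["pose"][:3,3]))
    A=sum(x[0] for x in r);return np.linalg.solve(A,sum(x[0]@x[1] for x in r))
for n,a,b,z in(("knob",(111,413),(127,37),170),("spice",(260,463),(121,217),106),("salt",(417,507),(100,370),90),("lemon",(226,187),(440,250),45),("tin",(406,225),(455,383),57)):
    print(n,"top",ray(t,*T(*a),z),"side",ray(s,*S(*b),z),"tri",tri(T(*a),S(*b)))
P=np.array([ray(t,*T(*p),95) for p in((142,51),(551,150),(515,332),(97,236))])
Q=np.array([ray(s,*S(*p),95) for p in((540,120),(605,437),(340,430),(335,112))])
for X in(P,Q):
    print(X[:,:2],X.mean(0),[np.linalg.norm(X[i]-X[i-1]) for i in range(4)], [np.degrees(np.arctan2(*(a-b)[[1,0]])) for a,b in((X[0],X[3]),(X[1],X[2]),)],[np.degrees(np.arctan2((a-b)[0],-(a-b)[1])) for a,b in((X[1],X[0]),(X[2],X[3]))])
print("handle",[ray(t,*T(*p),62) for p in((197,350),(358,386))])
print("board",[ray(t,u,v,11) for u,v in((164,189),(264,187),(266,255),(164,258))])
print("red",ray(t,*T(615,546),106))
E
```

```text
knob top [ 442.5 -165.4  170. ] side [ 441.6 -174.6  170. ] tri [ 443.1 -165.9  164.8]
spice top [ 418.9 -262.3  106. ] side [ 421.8 -261.9  106. ] tri [ 420.3 -262.3  106.2]
salt top [ 390.9 -361.3   90. ] side [ 393.5 -364.3   90. ] tri [ 392.4 -361.9   87.7]
lemon top [ 612.6 -260.5   45. ] side [ 617.1 -254.3   45. ] tri [ 613.  -260.1   49.7]
tin top [ 580.4 -375.7   57. ] side [ 581.1 -376.5   57. ] tri [ 581.  -375.9   56.4]
[[ 691.9 -202.9]
 [ 618.3 -463. ]
 [ 499.5 -430. ]
 [ 568.7 -168.5]] [ 594.6 -316.1   95. ] [np.float64(127.85117777737125), np.float64(270.3197301306724), np.float64(123.21191989857319), np.float64(270.53298978532615)] [np.float64(-15.609396723260678), np.float64(-15.521534934983075)] [np.float64(-15.80052356461776), np.float64(-14.817775153212242)]
[[ 696.2 -202.8]
 [ 621.  -462.5]
 [ 499.1 -433.2]
 [ 573.9 -168.2]] [ 597.6 -316.7   95. ] [np.float64(127.11148073556411), np.float64(270.3201921997397), np.float64(125.30450737631494), np.float64(275.4010231266463)] [np.float64(-15.813440819791813), np.float64(-13.487488238858916)] [np.float64(-16.15300872896307), np.float64(-15.74933268970414)]
handle [array([ 499.2, -233.1,   62. ]), array([ 473. , -335.8,   62. ])]
board [array([563.4, 470.1,  11. ]), array([561.8, 130.7,  11. ]), array([332.8, 123.6,  11. ]), array([331.4, 458.2,  11. ])]
red [ 362.2 -477.   106. ]
```

The positions agree between the two cameras. The organiser is at (595.5, -316.3) with yaw -15.5°. In organiser axes (x,y), the pepper is at (-187,104), the spice at (-184,5) and the salt at (-184,-98). I'll set the tool yaw to 74.5° so that tool x is organiser y and tool y is organiser x.

```bash
cat >> h.py <<'E'
Y=np.radians(-15.5);O=np.array([595.5,-316.3])
def L(p): d=np.array(p)[:2]-O; c,s=np.cos(Y),np.sin(Y); return np.array([c*d[0]+s*d[1],-s*d[0]+c*d[1]])
E
cat > st.py <<'E'
from h import *
np.set_printoptions(precision=2,suppress=True)
o=get_obs();print(round(o["time"],2),o["tool_pos"],"L(x,y)",L(o["tool_pos"]),"rot",o["tcp_rot"],"F",o["contact_force"],"w",o["grip_width"],o["finger_force"],"q",o["joint_positions"])
E
python3 -m pendant '{"dp":[[-0.04,-0.02,-0.01],[-0.09,-0.05,-0.02],[-0.14,-0.07,-0.03],[-0.19,-0.1,-0.04],[-0.24,-0.125,-0.05],[-0.29,-0.155,-0.06],[-0.33,-0.18,-0.07],[-0.356,-0.1915,-0.073]],"rotation":[[0,0,0.15],[0,0,0.33],[0,0,0.51],[0,0,0.69],[0,0,0.87],[0,0,1.05],[0,0,1.23],[0,0,1.4]]}' 0.075 | tail -5; python3 st.py
```

```text
tool_pos: [431.5, 228.6, 300.4]
tcp_rot: [3.14, -0.0, 1.473]
contact_force: [-1.2, 1.1, -0.2]
grip_width: 75.1
finger_force: 0.0
1.3 [431.45 228.62 300.37] L(x,y) [-303.7   481.26] rot [ 3.14 -0.    1.47] F [-1.16  1.06 -0.15] w 75.06088812926332 0.0 q [ 0.33  0.22  1.48 -0.    1.43  0.43]
```

```bash
python3 -m pendant '{"dp":[[-0.03,0.005,0],[-0.085,0.01,0],[-0.145,0.02,0],[-0.205,0.026,0],[-0.265,0.033,0],[-0.325,0.04,0],[-0.372,0.045,0],[-0.3925,0.047,0]],"rotation":[[0,0,0.02],[0,0,0.05],[0,0,0.08],[0,0,0.11],[0,0,0.14],[0,0,0.16],[0,0,0.18],[0,0,0.1805]]}' 0.075 | tail -5;python3 -m pendant '{"dp":[[0,0,0],[0,0,0]],"rotation":[[0,0,0],[0,0,0]]}'>/dev/null; python3 st.py
```

```text
tool_pos: [441.1, -167.2, 299.5]
tcp_rot: [-3.141, 0.0, 1.297]
contact_force: [0.5, 0.8, 0.0]
grip_width: 74.9
finger_force: 0.0
2.55 [ 441.4  -163.93  299.65] L(x,y) [-189.22  105.65] rot [-3.14 -0.    1.3 ] F [-0.06  0.14  0.44] w 74.57825708733992 0.0 q [-0.52  0.19  1.53  0.    1.42 -0.25]
```

```bash
python3 -m pendant '{"dp":[[-0.001,0.001,0.02],[-0.001,0.001,0.05],[-0.001,0.001,0.08],[-0.001,0.001,0.11],[-0.001,0.001,0.14],[-0.001,0.001,0.165],[-0.001,0.001,0.179],[-0.001,0.001,0.179]],"rotation":[[0,0,0],[0,0,0],[0,0,0],[0,0,0],[0,0,0],[0,0,0],[0,0,0],[0,0,0]]}' 0.075 | tail -5;python3 st.py; python3 -m pendant '{"dp":[[0,0,0],[0,0,0],[0,0,0],[0,0,0],[0,0,0],[0,0,0]],"rotation":[[0,0,0],[0,0,0],[0,0,0],[0,0,0],[0,0,0],[0,0,0]]}' 0.03; python3 st.py
```

```text
tool_pos: [442.0, -165.1, 120.4]
tcp_rot: [-3.14, -0.0, 1.301]
contact_force: [-0.3, 0.3, -0.4]
grip_width: 75.0
finger_force: 0.0
3.55 [ 442.03 -165.09  120.36] L(x,y) [-188.3   104.69] rot [-3.14 -0.    1.3 ] F [-0.26  0.27 -0.44] w 74.98761202236577 0.0 q [-0.52  0.37  1.82  0.    0.96 -0.25]
time: 4.3
tool_pos: [442.6, -166.2, 121.2]
tcp_rot: [3.14, 0.0, 1.3]
contact_force: [0.4, -0.5, 5.0]
grip_width: 46.7
finger_force: 30.0
4.3 [ 442.6  -166.16  121.15] L(x,y) [-187.47  103.82] rot [3.14 0.   1.3 ] F [ 0.43 -0.45  4.99] w 46.67304264903615 30.000817763002487 q [-0.52  0.37  1.81  0.    0.96 -0.25]
```

```bash
python3 -m pendant '{"dp":[[0,0,-0.01],[0,0,-0.03],[0.02,-0.005,-0.045],[0.06,-0.013,-0.05],[0.1,-0.022,-0.05],[0.14,-0.031,-0.05],[0.18,-0.04,-0.05],[0.215,-0.048,-0.05]],"rotation":[[0,0,0],[0,0,0],[0,0,0],[0,0,0],[0,0,0],[0,0,0],[0,0,0],[0,0,0]]}' | tail -4;  python3 -m pendant '{"dp":[[0.018,-0.003,0],[0.026,-0.005,0],[0.026,-0.005,0.015],[0.026,-0.005,0.03],[0.026,-0.005,0.04],[0.026,-0.005,0.045],[0.026,-0.005,0.049],[0.026,-0.005,0.049]],"rotation":[[0,0,0],[0,0,0],[0,0,0],[0,0,0],[0,0,0],[0,0,0],[0,0,0],[0,0,0]]}' | tail -4; python3 st.py
python3 - <<'E'
from h import *
crop(vision.capture("side"),200,100,400,300,3,"pep.png")
E
```

```text
tcp_rot: [-3.14, 0.0, 1.301]
contact_force: [-0.1, 0.2, -0.7]
grip_width: 47.0
finger_force: 30.0
tcp_rot: [-3.142, -0.0, 1.3]
contact_force: [0.0, -0.9, -0.9]
grip_width: 46.8
finger_force: 30.0
6.3 [455.52  80.4  121.72] L(x,y) [-240.9   344.86] rot [-3.14 -0.    1.3 ] F [ 0.   -0.93 -0.91] w 46.764466028489444 29.999744904669114 q [0.01 0.35 1.84 0.   0.95 0.28]
```

View pics/pep.png

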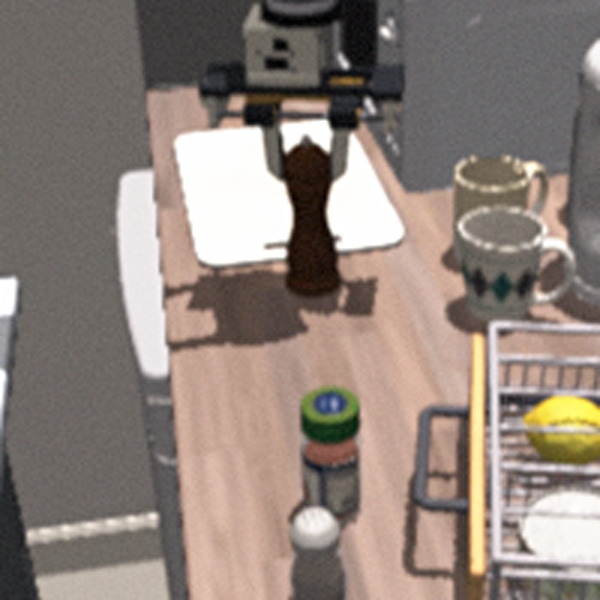

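The mill is held upright just above the bare worktop, clear of the board. I'll set it down and go on to the spice.

```bash
python3 -m pendant '{"dp":[[0,0,0.0005],[0,0,0.001],[0,0,0.001]],"rotation":[[0,0,0],[0,0,0],[0,0,0]]}'|tail -4;python3 -m pendant '{"dp":[[0,0,0],[0,0,0],[0,0,0],[0,0,0],[0,0,-0.02],[0,0,-0.05],[0,0,-0.09],[0,0,-0.12]],"rotation":[[0,0,0],[0,0,0],[0,0,0],[0,0,0],[0,0,0],[0,0,0],[0,0,0],[0,0,0]]}' 0.075|tail -4;python3 -m pendant '{"dp":[[-0.025,0.005,0],[-0.07,0.012,0],[-0.12,0.02,0],[-0.17,0.03,0],[-0.22,0.04,0],[-0.27,0.047,0],[-0.315,0.053,0],[-0.34,0.0565,0]],"rotation":[[0,0,0],[0,0,0],[0,0,0],[0,0,0],[0,0,0],[0,0,0],[0,0,0],[0,0,0]]}'|tail -4;python3 -m pendant '{"dp":[[0,0,0.01],[0,0,0.04],[0,0,0.08],[0,0,0.12],[0,0,0.15],[0,0,0.18],[0,0,0.195],[0,0,0.195]],"rotation":[[0,0,0],[0,0,0],[0,0,0],[0,0,0],[0,0,0],[0,0,0],[0,0,0],[0,0,0]]}'|tail -4;python3 st.py
python3 - <<'E'
from h import *
t=vision.capture("top")
crop(t,265,130,425,250,5,"sp.png")
E
```

```text
tcp_rot: [3.141, -0.0, 1.3]
contact_force: [-0.2, 0.5, 3.4]
grip_width: 46.6
finger_force: 30.0
tcp_rot: [3.14, -0.0, 1.3]
contact_force: [0.5, -0.2, -0.6]
grip_width: 74.9
finger_force: 0.0
tcp_rot: [-3.141, 0.0, 1.298]
contact_force: [-0.6, 0.7, -0.2]
grip_width: 74.9
finger_force: 0.0
tcp_rot: [-3.14, -0.001, 1.301]
contact_force: [0.1, 0.9, 0.1]
grip_width: 75.0
finger_force: 0.0
9.72 [ 418.76 -261.2    44.99] L(x,y) [-185.04    5.87] rot [-3.14 -0.    1.3 ] F [0.11 0.94 0.12] w 75.02998390253464 0.0 q [-0.71  0.52  1.83  0.    0.79 -0.44]
```

View pics/sp.png

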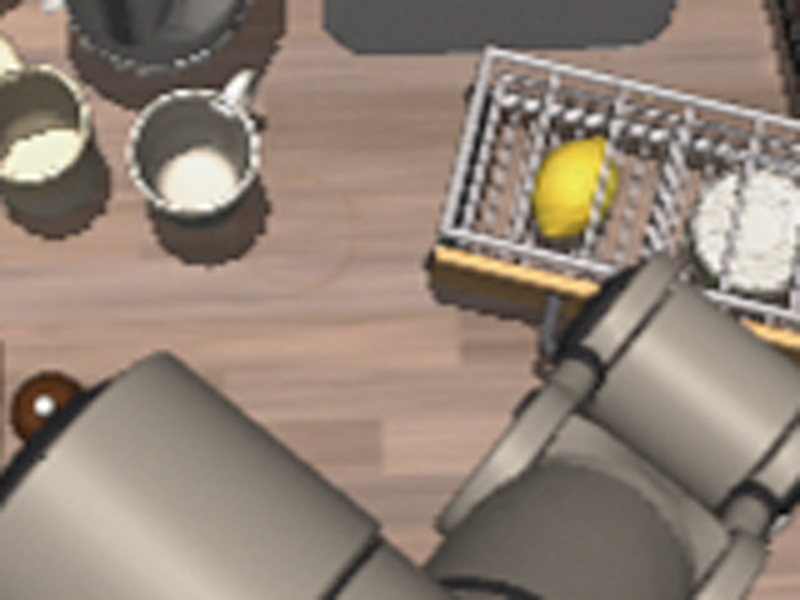

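The mill stands at crop (43,404). No contact around the spice, so I'll grip it and park it.

```bash
python3 -m pendant '{"dp":[[0,0,0],[0,0,0],[0,0,0],[0,0,0],[0,0,0],[0,0,0]],"rotation":[[0,0,0],[0,0,0],[0,0,0],[0,0,0],[0,0,0],[0,0,0]]}' 0.03|tail -4; python3 st.py
python3 -m pendant '{"dp":[[0,0,-0.01],[0,0,-0.03],[0.02,-0.005,-0.045],[0.06,-0.013,-0.05],[0.11,-0.022,-0.05],[0.16,-0.033,-0.05],[0.21,-0.045,-0.05],[0.24,-0.052,-0.05]],"rotation":[[0,0,0],[0,0,0],[0,0,0],[0,0,0],[0,0,0],[0,0,0],[0,0,0],[0,0,0]]}' | tail -4;  python3 -m pendant '{"dp":[[0.016,-0.003,0],[0.02,-0.004,0],[0.02,-0.004,0.015],[0.02,-0.004,0.03],[0.02,-0.004,0.04],[0.02,-0.004,0.045],[0.02,-0.004,0.049],[0.02,-0.004,0.05]],"rotation":[[0,0,0],[0,0,0],[0,0,0],[0,0,0],[0,0,0],[0,0,0],[0,0,0],[0,0,0]]}' | tail -4; python3 st.py
```

```text
tcp_rot: [3.141, 0.0, 1.3]
contact_force: [0.4, 0.4, 4.5]
grip_width: 44.7
finger_force: 30.0
10.53 [ 419.31 -262.44   46.03] L(x,y) [-184.18    4.82] rot [3.14 0.   1.3 ] F [0.39 0.4  4.45] w 44.671523947398214 29.985032945405692 q [-0.71  0.52  1.83  0.    0.79 -0.44]
tcp_rot: [-3.141, -0.0, 1.302]
contact_force: [-0.2, -1.0, -0.7]
grip_width: 44.6
finger_force: 30.0
tcp_rot: [3.141, -0.0, 1.3]
contact_force: [-1.1, 0.1, 8.7]
grip_width: 44.9
finger_force: 30.0
12.53 [434.75   3.14  45.97] L(x,y) [-240.27  264.86] rot [ 3.14 -0.    1.3 ] F [-1.11  0.14  8.66] w 44.9029247669049 29.98696065042168 q [-0.17  0.44  1.99  0.    0.71  0.1 ]
```

```bash
python3 -m pendant '{"dp":[[0,0,0],[0,0,0],[0,0,0],[0,0,0],[0,0,-0.02],[0,0,-0.06],[0,0,-0.11],[0,0,-0.15]],"rotation":[[0,0,0],[0,0,0],[0,0,0],[0,0,0],[0,0,0],[0,0,0],[0,0,0],[0,0,0]]}' 0.075|tail -4;python3 -m pendant '{"dp":[[-0.03,0.005,0],[-0.08,0.012,0],[-0.13,0.02,0],[-0.185,0.03,0],[-0.24,0.04,0],[-0.295,0.047,0],[-0.34,0.053,0],[-0.3635,0.056,0]],"rotation":[[0,0,0],[0,0,0],[0,0,0],[0,0,0],[0,0,0],[0,0,0],[0,0,0],[0,0,0]]}'|tail -4;python3 -m pendant '{"dp":[[0,0,0.01],[0,0,0.04],[0,0,0.07],[0,0,0.1],[0,0,0.13],[0,0,0.15],[0,0,0.164],[0,0,0.164]],"rotation":[[0,0,0],[0,0,0],[0,0,0],[0,0,0],[0,0,0],[0,0,0],[0,0,0],[0,0,0]]}'|tail -4;python3 st.py;python3 -m pendant '{"dp":[[0,0,0],[0,0,0],[0,0,0],[0,0,0],[0,0,0],[0,0,0]],"rotation":[[0,0,0],[0,0,0],[0,0,0],[0,0,0],[0,0,0],[0,0,0]]}' 0.03|tail -4; python3 st.py
```

```text
tcp_rot: [3.14, -0.0, 1.3]
contact_force: [0.2, -0.2, -1.3]
grip_width: 75.0
finger_force: 0.0
tcp_rot: [-3.141, -0.0, 1.298]
contact_force: [-0.3, 0.2, -0.6]
grip_width: 75.2
finger_force: 0.0
tcp_rot: [-3.14, -0.002, 1.301]
contact_force: [-0.2, 0.4, -0.8]
grip_width: 75.1
finger_force: 0.0
15.53 [ 391.31 -360.55   30.9 ] L(x,y) [-184.94  -97.21] rot [-3.14 -0.    1.3 ] F [-0.16  0.39 -0.84] w 75.11930248935771 0.0 q [-0.89  0.59  1.73  0.    0.82 -0.62]
tcp_rot: [3.141, 0.0, 1.3]
contact_force: [0.6, -0.7, 2.2]
grip_width: 39.8
finger_force: 30.0
16.27 [ 391.69 -362.29   31.98] L(x,y) [-184.11  -98.78] rot [3.14 0.   1.3 ] F [ 0.59 -0.74  2.18] w 39.79222382686497 30.01702947949525 q [-0.89  0.59  1.73  0.    0.82 -0.62]
```

```bash
python3 -m pendant '{"dp":[[0,0,-0.01],[0,0,-0.03],[0.02,-0.005,-0.045],[0.06,-0.013,-0.05],[0.11,-0.022,-0.05],[0.16,-0.033,-0.05],[0.21,-0.045,-0.05],[0.255,-0.052,-0.05]],"rotation":[[0,0,0],[0,0,0],[0,0,0],[0,0,0],[0,0,0],[0,0,0],[0,0,0],[0,0,0]]}' | tail -4;  python3 -m pendant '{"dp":[[0.02,-0.003,0],[0.0285,-0.004,0],[0.0285,-0.004,0.015],[0.0285,-0.004,0.03],[0.0285,-0.004,0.04],[0.0285,-0.004,0.045],[0.0285,-0.004,0.049],[0.0285,-0.004,0.05]],"rotation":[[0,0,0],[0,0,0],[0,0,0],[0,0,0],[0,0,0],[0,0,0],[0,0,0],[0,0,0]]}' | tail -4; python3 st.py
python3 -m pendant '{"dp":[[0,0,0],[0,0,0],[0,0,0],[0,0,0],[0,0,-0.02],[0,0,-0.06],[0,0,-0.11],[0,0,-0.15]],"rotation":[[0,0,0],[0,0,0],[0,0,0],[0,0,0],[0,0,0],[0,0,0],[0,0,0],[0,0,0]]}' 0.075|tail -4
```

```text
tcp_rot: [-3.141, -0.0, 1.3]
contact_force: [0.5, 0.7, -1.4]
grip_width: 39.9
finger_force: 29.9
tcp_rot: [3.141, -0.0, 1.3]
contact_force: [-1.9, 0.1, 7.8]
grip_width: 39.6
finger_force: 30.3
18.27 [413.35 -73.97  31.85] L(x,y) [-240.29  184.84] rot [ 3.14 -0.    1.3 ] F [-1.92  0.05  7.75] w 39.648857104418596 30.346246953704394 q [-0.36  0.45  2.04  0.    0.65 -0.09]
tcp_rot: [3.14, -0.0, 1.3]
contact_force: [0.6, 0.1, -1.0]
grip_width: 75.1
finger_force: 0.0
```

```bash
python3 -m pendant '{"dp":[[-0.02,0.015,0],[-0.05,0.035,0],[-0.09,0.06,0],[-0.125,0.085,0],[-0.155,0.107,0],[-0.175,0.12,0],[-0.1835,0.126,0.03],[-0.1835,0.126,0.08]],"rotation":[[0,0,0],[0,0,0],[0,0,0],[0,0,0],[0,0,0],[0,0,0],[0,0,0],[0,0,0]]}' 0.024|tail -4;python3 -m pendant '{"dp":[[0,0,0],[0,0,0]],"rotation":[[0,0,0],[0,0,0]]}' >/dev/null;python3 st.py
python3 - <<'E'
from h import *
crop(vision.capture("side"),280,140,440,300,4,"hd.png")
E
```

```text
tcp_rot: [3.137, 0.002, 1.299]
contact_force: [-0.6, -0.4, -0.5]
grip_width: 23.9
finger_force: 0.0
20.52 [ 486.28 -284.71  103.12] L(x,y) [-113.69    1.25] rot [3.14 0.   1.3 ] F [-0.04  0.48  0.82] w 23.836898997502008 0.0 q [-0.67  0.53  1.58  0.    1.02 -0.4 ]
```

View pics/hd.png

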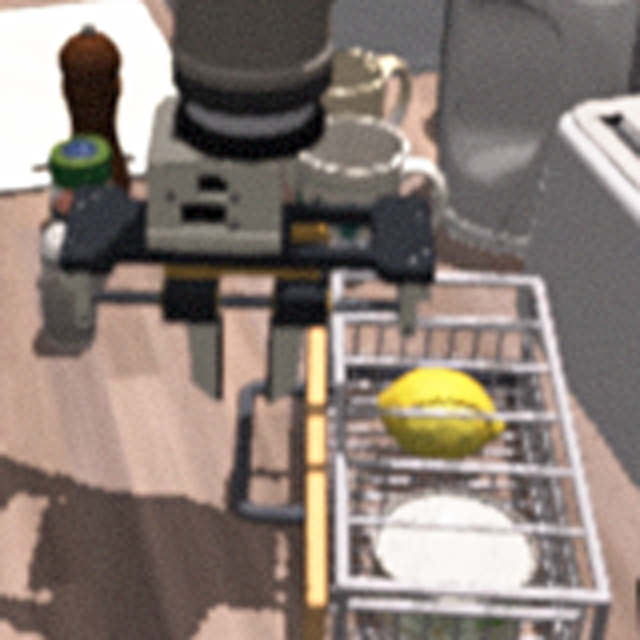

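The fingers (crop 213 and 285) straddle the handle bar (243), and the salt and spice stand upright. I'll descend and grip.

```bash
python3 -m pendant '{"dp":[[0,0,0.01],[0,0,0.02],[0,0,0.03],[0,0,0.036]],"rotation":[[0,0,0],[0,0,0],[0,0,0],[0,0,0]]}' |tail -4;python3 -m pendant '{"dp":[[0,0,0.006],[0,0,0.012],[0,0,0.018],[0,0,0.022],[0,0,0.022]],"rotation":[[0,0,0],[0,0,0],[0,0,0],[0,0,0],[0,0,0]]}' |tail -4; python3 -m pendant '{"dp":[[0,0,0],[0,0,0],[0,0,0],[0,0,0],[0,0,0]],"rotation":[[0,0,0],[0,0,0],[0,0,0],[0,0,0],[0,0,0]]}' 0.0 |tail -4;python3 st.py
```

```text
tcp_rot: [-3.141, -0.001, 1.3]
contact_force: [0.4, -0.7, -0.0]
grip_width: 24.1
finger_force: 0.0
tcp_rot: [-3.141, -0.0, 1.3]
contact_force: [-0.4, -0.2, -0.5]
grip_width: 23.9
finger_force: 0.0
tcp_rot: [3.141, 0.0, 1.3]
contact_force: [0.7, -0.7, 0.8]
grip_width: 9.0
finger_force: 30.0
22.32 [ 485.87 -284.49   43.96] L(x,y) [-114.14    1.36] rot [3.14 0.   1.3 ] F [ 0.73 -0.65  0.79] w 9.048135967466088 29.99746799468994 q [-0.67  0.61  1.64  0.    0.89 -0.4 ]
```

```bash
python3 -m pendant '{"dp":[[0,-0.003,0],[0,-0.009,0],[0,-0.016,0],[0,-0.024,0],[0,-0.032,0],[0,-0.04,0],[0,-0.048,0],[0,-0.056,0]],"rotation":[[0,0,0],[0,0,0],[0,0,0],[0,0,0],[0,0,0],[0,0,0],[0,0,0],[0,0,0]]}' |tail -4; python3 -m pendant '{"dp":[[0,-0.008,0],[0,-0.016,0],[0,-0.025,0],[0,-0.035,0],[0,-0.046,0],[0,-0.057,0],[0,-0.066,0],[0,-0.073,0]],"rotation":[[0,0,0],[0,0,0],[0,0,0],[0,0,0],[0,0,0],[0,0,0],[0,0,0],[0,0,0]]}' |tail -4; python3 -m pendant '{"dp":[[0,-0.003,0],[0,-0.005,0],[0,-0.005,0]],"rotation":[[0,0,0],[0,0,0],[0,0,0]]}' |tail -4;python3 st.py
```

```text
tcp_rot: [3.141, -0.0, 1.3]
contact_force: [3.3, 2.9, 6.0]
grip_width: 9.2
finger_force: 30.0
tcp_rot: [-3.141, -0.001, 1.3]
contact_force: [4.0, 5.5, 6.7]
grip_width: 9.2
finger_force: 30.0
tcp_rot: [-3.14, -0.001, 1.3]
contact_force: [1.8, 3.5, 8.5]
grip_width: 8.9
finger_force: 30.0
24.7 [ 355.7  -247.7    43.83] L(x,y) [-249.41    2.02] rot [-3.14 -0.    1.3 ] F [1.82 3.48 8.52] w 8.94368332551961 29.998408555984497 q [-0.79  0.44  1.99  0.    0.71 -0.52]
```

```bash
python3 -m pendant '{"dp":[[0,0,0],[0,0,0],[0,0,0],[0,0,-0.01],[0,0,-0.03],[0,0,-0.07],[0,0,-0.12],[0.02,0,-0.17]],"rotation":[[0,0,0],[0,0,0],[0,0,0],[0,0,0],[0,0,0],[0,0,0],[0,0,0],[0,0,0]]}' 0.024|tail -4;python3 -m pendant '{"dp":[[0.04,-0.0,0],[0.09,-0.0,0],[0.14,0,0],[0.19,0,0],[0.24,0,0],[0.29,0,0],[0.33,0,0],[0.34,0,0]],"rotation":[[0,0,0],[0,0,0],[0,0,0],[0,0,0],[0,0,0],[0,0,0],[0,0,0],[0,0,0]]}' 0.072|tail -4; python3 st.py
python3 - <<'E'
from h import *
crop(vision.capture("top"),335,130,475,255,5,"out.png");crop(vision.capture("side"),260,160,440,320,4,"outs.png")
E
```

```text
tcp_rot: [3.141, 0.001, 1.299]
contact_force: [0.4, -0.8, -0.6]
grip_width: 24.0
finger_force: 0.0
tcp_rot: [3.141, -0.0, 1.303]
contact_force: [-0.2, 0.1, 0.3]
grip_width: 72.1
finger_force: 0.0
26.7 [452.71 100.24 214.15] L(x,y) [-248.91  363.24] rot [ 3.14 -0.    1.3 ] F [-0.17  0.09  0.31] w 72.07972900758533 0.0 q [0.05 0.24 1.7  0.   1.2  0.32]
```

View pics/out.png

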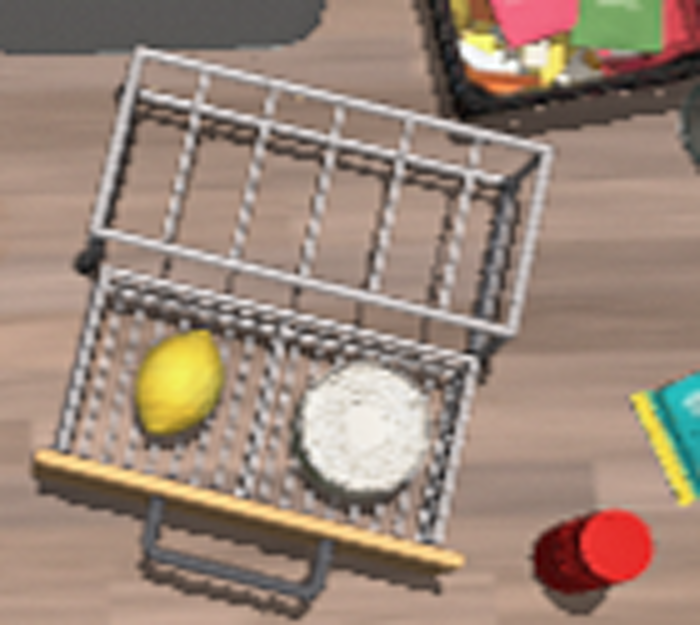

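View pics/outs.png

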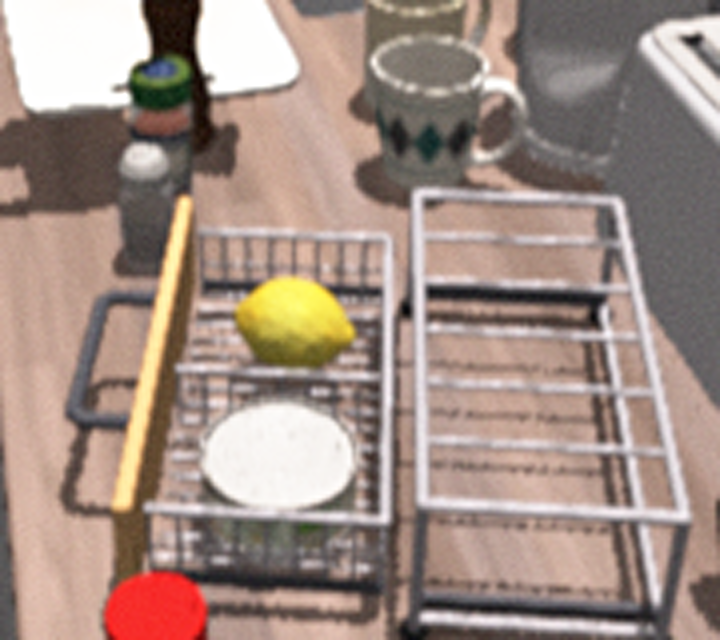

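The basket is out, with the lemon at top crop (180,384) and tin in place; salt, spice and mill stand clear. Next I'll measure the lemon and the basket walls.

```bash
python3 - <<'E'
from h import *
np.set_printoptions(precision=1,suppress=True)
for n,r in(("top",(355,190,385,222)),("side",(315,225,352,255))):
    c=vision.capture(n);h=cv2.cvtColor(c["pixels"],cv2.COLOR_RGB2HSV)
    m=cv2.inRange(h,(20,130,60),(36,255,255));k=np.zeros_like(m);k[r[1]:r[3],r[0]:r[2]]=255
    v,u=np.nonzero(m&k);P=np.array([ray(c,a,b,45)[:2] for a,b in zip(u,v)])
    C=P.mean(0);w,V=np.linalg.eigh(np.cov(P.T));
    print(n,len(u),C,"L",L(C),"axes",4*np.sqrt(w),"dir",np.degrees(np.arctan2(V[1,1],V[0,1])))
    Q=lambda x,y:(335+x/5-.4,130+y/5-.4)
    if n=="top": print([L(ray(c,*Q(*p),66)) for p in((105,270),(475,357),(283,330))],"tin",L(ray(c,*Q(364,425),57)))
E
```

```text
top 281 [ 481.  -222.3] L [-135.5   60. ] axes [52.8 74.1] dir 149.7036715874712
[array([-78.6, 124.4]), array([ -76.8, -120.2]), array([-89.5,   3.7])] tin [-135.9  -61.3]
side 486 [ 484.8 -219.4] L [-132.6   63.7] axes [68.8 86.5] dir 92.22162543402477
```

```bash
python3 -m pendant '{"dp":[[-0.02,0.008,0],[-0.06,0.022,0],[-0.11,0.04,0],[-0.16,0.06,0],[-0.21,0.078,0],[-0.255,0.095,0],[-0.29,0.108,0],[-0.3015,0.1125,0]],"rotation":[[0,0,-0.12],[0,0,-0.3],[0,0,-0.48],[0,0,-0.66],[0,0,-0.84],[0,0,-1.02],[0,0,-1.2],[0,0,-1.38]]}' 0.068|tail -4;python3 -m pendant '{"dp":[[0,0,0.02],[0,0,0.05],[0,0,0.08],[0,0,0.1],[0,0,0.11],[0,0,0.11]],"rotation":[[0,0,-0.025],[0,0,-0.025],[0,0,-0.025],[0,0,-0.025],[0,0,-0.025],[0,0,-0.025]]}'|tail -3; python3 st.py
python3 - <<'E'
from h import *
crop(vision.capture("side"),260,160,440,320,4,"lem.png")
E
```

```text
tcp_rot: [-3.141, -0.0, 2.67]
contact_force: [0.3, 0.5, -0.5]
grip_width: 68.0
finger_force: 0.0
contact_force: [-0.5, 1.1, 0.2]
grip_width: 68.0
finger_force: 0.0
28.65 [ 479.9  -222.79  103.55] L(x,y) [-136.39   59.22] rot [ 3.14 -0.    2.69] F [-0.46  1.07  0.18] w 67.9557218364965 0.0 q [-0.58  0.48  1.68 -0.    0.98 -1.7 ]
```

View pics/lem.png

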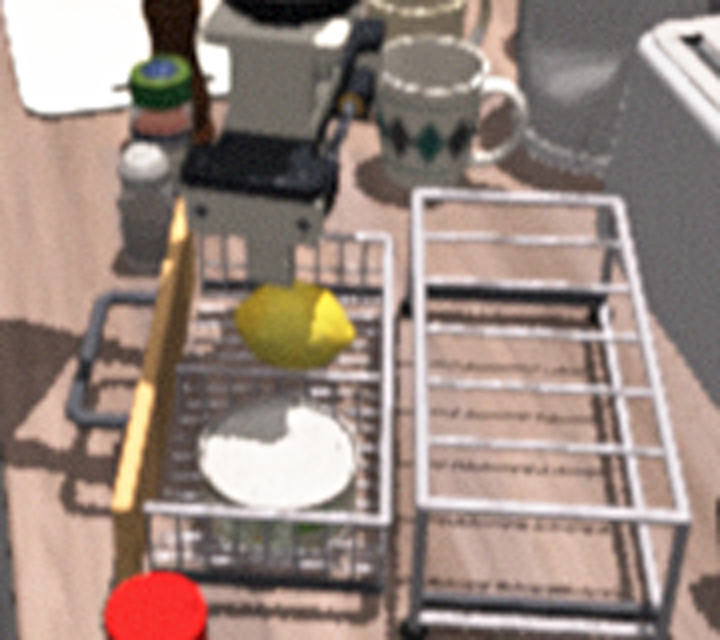

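The near finger sits over the lemon's middle and the salt is clear of the gripper body. I'll descend and grip.

```bash
python3 -m pendant '{"dp":[[0,0,0.015],[0,0,0.03],[0,0,0.042]],"rotation":[[0,0,0],[0,0,0],[0,0,0]]}'|tail -3; python3 -m pendant '{"dp":[[0,0,0.01],[0,0,0.02],[0,0,0.028],[0,0,0.034],[0,0,0.034]],"rotation":[[0,0,0],[0,0,0],[0,0,0],[0,0,0],[0,0,0]]}'|tail -3;python3 -m pendant '{"dp":[[0,0,0],[0,0,0],[0,0,0],[0,0,0],[0,0,0]],"rotation":[[0,0,0],[0,0,0],[0,0,0],[0,0,0],[0,0,0]]}' 0.035 |tail -3;python3 st.py; python3 -m pendant '{"dp":[[0,0,-0.005],[0,0,-0.015],[0,0,-0.03],[0,0,-0.05],[0,0,-0.08],[0,0,-0.12],[0,0,-0.16],[0,0,-0.19]],"rotation":[[0,0,0],[0,0,0],[0,0,0],[0,0,0],[0,0,0],[0,0,0],[0,0,0],[0,0,0]]}';python3 st.py
```

```text
contact_force: [0.5, 0.0, 0.6]
grip_width: 68.1
finger_force: 0.0
contact_force: [-0.3, -0.1, -0.2]
grip_width: 68.1
finger_force: 0.0
contact_force: [0.0, 1.0, 3.7]
grip_width: 52.6
finger_force: 29.7
30.32 [ 480.82 -222.27   28.03] L(x,y) [-135.63   59.97] rot [3.14 0.   2.69] F [0.02 0.97 3.71] w 52.56189256596255 29.662523816077737 q [-0.58  0.59  1.74  0.    0.8  -1.7 ]
time: 31.32
tool_pos: [480.6, -222.3, 220.7]
tcp_rot: [-3.141, 0.003, 2.694]
contact_force: [0.7, -0.1, -1.9]
grip_width: 52.9
finger_force: 29.7
31.32 [ 480.64 -222.31  220.68] L(x,y) [-135.8    59.87] rot [-3.14  0.    2.69] F [ 0.72 -0.13 -1.9 ] w 52.89226773989383 29.692504670038034 q [-0.58  0.35  1.52  0.    1.26 -1.7 ]
```

```bash
python3 -m pendant '{"dp":[[0.012,0.022,0],[0.035,0.061,0],[0.059,0.104,0],[0.087,0.152,0],[0.114,0.2,0],[0.141,0.248,0],[0.168,0.295,0],[0.193,0.339,0]],"rotation":[[0,0,0],[0,0,0],[0,0,0],[0,0,0],[0,0,0],[0,0,0],[0,0,0],[0,0,0]]}'|tail -3;python3 -m pendant '{"dp":[[0.02,0.035,0],[0.037,0.065,0],[0.048,0.084,0],[0.054,0.094,0.01],[0.054,0.094,0.03],[0.054,0.094,0.06],[0.054,0.094,0.09],[0.054,0.094,0.11]],"rotation":[[0,0,0],[0,0,0],[0,0,0],[0,0,0],[0,0,0],[0,0,0],[0,0,0],[0,0,0]]}'|tail -3;python3 -m pendant '{"dp":[[0,0,0.015],[0,0,0.03],[0,0,0.045],[0,0,0.058],[0,0,0.068],[0,0,0.075],[0,0,0.08],[0,0,0.08]],"rotation":[[0,0,0],[0,0,0],[0,0,0],[0,0,0],[0,0,0],[0,0,0],[0,0,0],[0,0,0]]}'|tail -3; python3 st.py
```

```text
contact_force: [0.2, 0.2, -1.6]
grip_width: 52.6
finger_force: 29.7
contact_force: [0.4, -0.2, -1.5]
grip_width: 52.5
finger_force: 29.7
contact_force: [-0.3, -0.3, -1.0]
grip_width: 52.2
finger_force: 29.7
34.33 [445.32 275.03  27.55] L(x,y) [-302.75  529.69] rot [-3.14 -0.    2.69] F [-0.33 -0.29 -1.02] w 52.2258761511162 29.69379230602499 q [ 0.41  0.59  1.76  0.    0.79 -0.72]
```

```bash
python3 -m pendant '{"dp":[[0,0,0.002],[0,0,0.004],[0,0,0.004],[0,0,0.004]],"rotation":[[0,0,0],[0,0,0],[0,0,0],[0,0,0]]}'|sed -n 2,4p;python3 -m pendant '{"dp":[[0,0,0.001],[0,0,0.001],[0,0,0.001]],"rotation":[[0,0,0],[0,0,0],[0,0,0]]}'|sed -n 2,4p; python3 -m pendant '{"dp":[[0,0,0.001],[0,0,0.001],[0,0,0.001]],"rotation":[[0,0,0],[0,0,0],[0,0,0]]}'|sed -n 2,4p
```

```text
tool_pos: [445.4, 275.1, 23.8]
tcp_rot: [3.141, 0.0, 2.694]
contact_force: [-0.2, -0.2, 0.4]
tool_pos: [445.4, 275.1, 22.7]
tcp_rot: [3.141, 0.0, 2.694]
contact_force: [0.0, -1.2, -2.2]
tool_pos: [445.4, 275.1, 21.7]
tcp_rot: [3.141, 0.0, 2.694]
contact_force: [0.2, -0.5, -1.3]
```

```bash
python3 -m pendant '{"dp":[[0,0,0.001],[0,0,0.001],[0,0,0.001]],"rotation":[[0,0,0],[0,0,0],[0,0,0]]}'|sed -n 2,4p;python3 - <<'E'
from h import *
crop(vision.capture("side"),240,110,360,200,6,"brd.png")
E
```

```text
tool_pos: [445.5, 275.1, 21.6]
tcp_rot: [3.141, 0.0, 2.694]
contact_force: [-1.9, -0.5, 7.4]
```

View pics/brd.png

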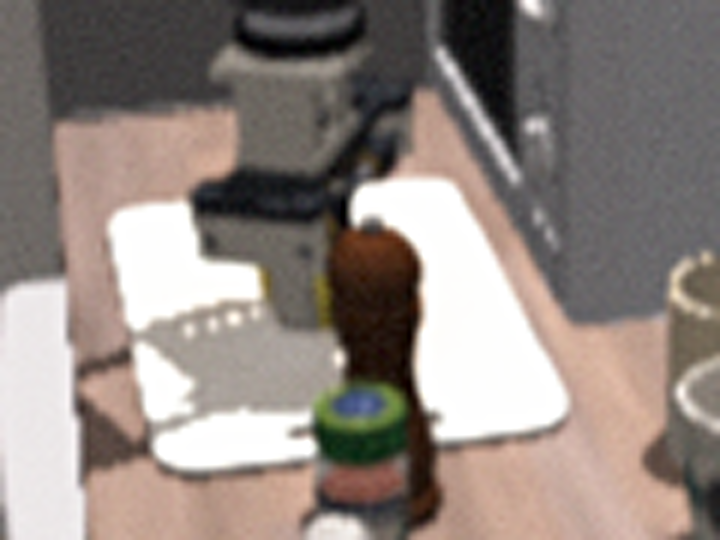

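The force shows the lemon resting on the board, well inside its edges. I'll release, rise, and return to the handle.

```bash
python3 -m pendant '{"dp":[[0,0,0],[0,0,0],[0,0,0],[0,0,0],[0,0,-0.02],[0,0,-0.06],[0,0,-0.12],[0,0,-0.18]],"rotation":[[0,0,0],[0,0,0],[0,0,0],[0,0,0],[0,0,0],[0,0,0],[0,0,0],[0,0,0]]}' 0.075|tail -3;python3 -m pendant '{"dp":[[-0.007,-0.025,-0.01],[-0.018,-0.061,-0.01],[-0.029,-0.102,-0.01],[-0.041,-0.143,-0.01],[-0.053,-0.184,-0.01],[-0.065,-0.224,-0.01],[-0.076,-0.265,-0.01],[-0.085,-0.296,-0.01]],"rotation":[[0,0,0.16],[0,0,0.33],[0,0,0.5],[0,0,0.68],[0,0,0.85],[0,0,1.02],[0,0,1.19],[0,0,1.36]]}' 0.024|tail -3;python3 -m pendant '{"dp":[[-0.04,0.003,0],[-0.09,0.006,0],[-0.14,0.01,0],[-0.185,0.013,0],[-0.21,0.015,0],[-0.2223,0.0155,0],[-0.2223,0.0155,0],[-0.2223,0.0155,0]],"rotation":[[0,0,0.01],[0,0,0.02],[0,0,0.032],[0,0,0.032],[0,0,0.032],[0,0,0.032],[0,0,0.032],[0,0,0.032]]}'|tail -3;python3 st.py
python3 - <<'E'
from h import *
np.set_printoptions(precision=1,suppress=True)
t=vision.capture("top");s=vision.capture("side")
a=cv2.resize(t["pixels"][170:270,150:290,::-1],None,fx=3,fy=3);b=cv2.resize(s["pixels"][110:320,240:380,::-1],None,fx=2.6,fy=2.6)
w=np.zeros((560,a.shape[1]+b.shape[1],3),np.uint8);w[:a.shape[0],:a.shape[1]]=a;w[:b.shape[0],a.shape[1]:]=b
cv2.imwrite("pics/back.png",w)
E
```

```text
contact_force: [0.9, 1.3, -0.5]
grip_width: 74.9
finger_force: 0.0
contact_force: [0.5, -0.3, -0.2]
grip_width: 24.0
finger_force: 0.0
contact_force: [0.5, 0.9, -0.3]
grip_width: 24.1
finger_force: 0.0
39.0 [ 356.8  -247.33  210.66] L(x,y) [-248.45    2.67] rot [-3.14 -0.    1.3 ] F [ 0.52  0.89 -0.28] w 24.135987115931364 0.0 q [-0.78  0.19  1.78  0.    1.17 -0.52]
```

View pics/back.png

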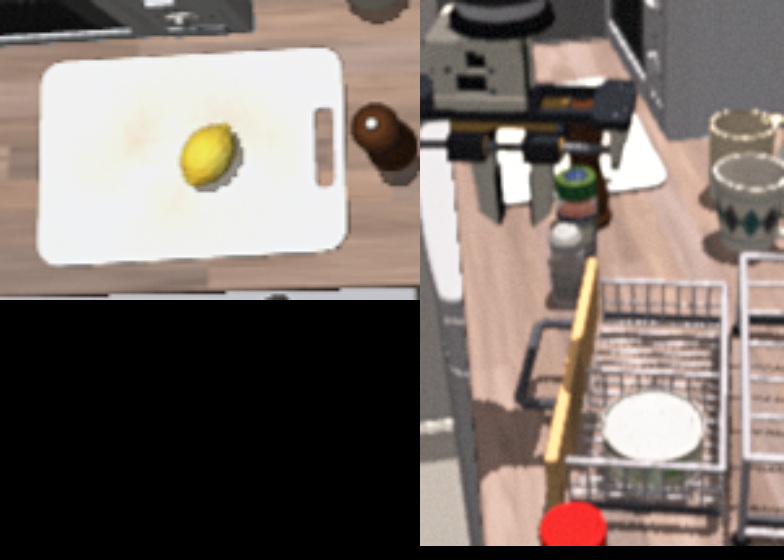

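The lemon lies mid-board at (208,155) in the left crop. I'll grip the handle and push home.

```bash
python3 -m pendant '{"dp":[[0,-0.001,0.03],[0,-0.001,0.08],[0,-0.001,0.12],[0,-0.001,0.14],[0,-0.001,0.15],[0,-0.001,0.16],[0,-0.001,0.166],[0,-0.001,0.166]],"rotation":[[0,0,0],[0,0,0],[0,0,0],[0,0,0],[0,0,0],[0,0,0],[0,0,0],[0,0,0]]}'|tail -3; python3 -m pendant '{"dp":[[0,0,0],[0,0,0],[0,0,0],[0,0,0],[0,0,0]],"rotation":[[0,0,0],[0,0,0],[0,0,0],[0,0,0],[0,0,0]]}' 0.0 |tail -3;python3 -m pendant '{"dp":[[0,0.003,0],[0,0.01,0],[0,0.018,0],[0,0.027,0],[0,0.036,0],[0,0.045,0],[0,0.054,0],[0,0.063,0]],"rotation":[[0,0,0],[0,0,0],[0,0,0],[0,0,0],[0,0,0],[0,0,0],[0,0,0],[0,0,0]]}' |tail -3;python3 -m pendant '{"dp":[[0,0.01,0],[0,0.02,0],[0,0.03,0],[0,0.04,0],[0,0.05,0],[0,0.059,0],[0,0.066,0],[0,0.07,0]],"rotation":[[0,0,0],[0,0,0],[0,0,0],[0,0,0],[0,0,0],[0,0,0],[0,0,0],[0,0,0]]}' |tail -3;python3 st.py
```

```text
contact_force: [0.3, 1.3, -0.3]
grip_width: 24.2
finger_force: 0.0
contact_force: [-1.4, 0.2, 5.9]
grip_width: 9.2
finger_force: 30.0
contact_force: [-4.0, -3.0, 5.6]
grip_width: 8.9
finger_force: 30.0
contact_force: [-4.2, -4.7, 4.4]
grip_width: 9.1
finger_force: 30.0
42.73 [ 484.23 -284.45   45.04] L(x,y) [-115.73    0.95] rot [3.14 0.   1.3 ] F [-4.18 -4.67  4.38] w 9.070105193733506 29.99688595533371 q [-0.67  0.61  1.64 -0.    0.89 -0.4 ]
```

Now small steps until it meets the stop.

```bash
for i in 1; do python3 -m pendant '{"dp":[[0,0.0015,0],[0,0.0015,0]],"rotation":[[0,0,0],[0,0,0]]}' |sed -n '2p;4p';python3 -m pendant '{"dp":[[0,0.0015,0],[0,0.0015,0]],"rotation":[[0,0,0],[0,0,0]]}' |sed -n '2p;4p';python3 -m pendant '{"dp":[[0,0.001,0],[0,0.001,0]],"rotation":[[0,0,0],[0,0,0]]}' |sed -n '2p;4p'; done; python3 st.py
```

```text
tool_pos: [485.7, -284.9, 45.1]
contact_force: [-2.4, -4.8, 3.5]
tool_pos: [487.0, -285.2, 45.1]
contact_force: [-2.3, -4.5, 5.2]
tool_pos: [487.9, -285.5, 45.1]
contact_force: [-2.7, -5.4, 5.3]
43.48 [ 487.9  -285.5    45.06] L(x,y) [-111.92    0.93] rot [3.14 0.   1.3 ] F [-2.66 -5.44  5.34] w 8.857621145942856 29.996861815452576 q [-0.66  0.62  1.63 -0.    0.9  -0.39]
```

```bash
python3 -m pendant '{"dp":[[0,0.001,0],[0,0.001,0]],"rotation":[[0,0,0],[0,0,0]]}' |sed -n '2p;4p';python3 -m pendant '{"dp":[[0,0.001,0],[0,0.001,0]],"rotation":[[0,0,0],[0,0,0]]}' |sed -n '2p;4p';python3 -m pendant '{"dp":[[0,0.001,0],[0,0.001,0]],"rotation":[[0,0,0],[0,0,0]]}' |sed -n '2p;4p'
```

```text
tool_pos: [488.9, -285.8, 45.1]
contact_force: [-3.0, -4.4, 5.5]
tool_pos: [489.2, -285.9, 45.0]
contact_force: [-4.6, -4.7, 6.1]
tool_pos: [489.2, -285.9, 45.0]
contact_force: [-8.7, -4.7, 9.4]
```

The stop is reached, with the position stuck at 489.2 and the force rising. I'll release and fetch the salt.

```bash
python3 -m pendant '{"dp":[[0,-0.001,0],[0,-0.001,0],[0,-0.001,0],[0,-0.001,0],[0,-0.001,-0.02],[0,-0.001,-0.06],[0,-0.001,-0.11],[0,-0.001,-0.15]],"rotation":[[0,0,0],[0,0,0],[0,0,0],[0,0,0],[0,0,0],[0,0,0],[0,0,0],[0,0,0]]}' 0.024|tail -3;python3 -m pendant '{"dp":[[0.01,-0.01,0],[0.04,-0.03,0],[0.08,-0.06,0],[0.12,-0.09,0],[0.155,-0.113,0],[0.175,-0.126,0],[0.184,-0.1305,0],[0.184,-0.1305,0]],"rotation":[[0,0,0],[0,0,0],[0,0,0],[0,0,0],[0,0,0],[0,0,0],[0,0,0],[0,0,0]]}' 0.075|tail -3;python3 -m pendant '{"dp":[[0,0,0],[0,0,0]],"rotation":[[0,0,0],[0,0,0]]}' >/dev/null;python3 st.py
python3 - <<'E'
from h import *
np.set_printoptions(precision=1,suppress=True)
t=vision.capture("top");cv2.imwrite("pics/home.png",cv2.resize(t["pixels"][130:250,290:450,::-1],None,fx=5,fy=5,interpolation=cv2.INTER_CUBIC))
E
```

```text
contact_force: [0.6, -0.4, -0.4]
grip_width: 23.9
finger_force: 0.0
contact_force: [-0.4, 0.7, 0.0]
grip_width: 74.9
finger_force: 0.0
46.48 [413.05 -73.59 194.5 ] L(x,y) [-240.68  185.13] rot [-3.14 -0.    1.3 ] F [ 0.42 -0.4  -0.58] w 75.13200612001224 0.0 q [-0.36  0.18  1.84  0.    1.12 -0.09]
```

View pics/home.png

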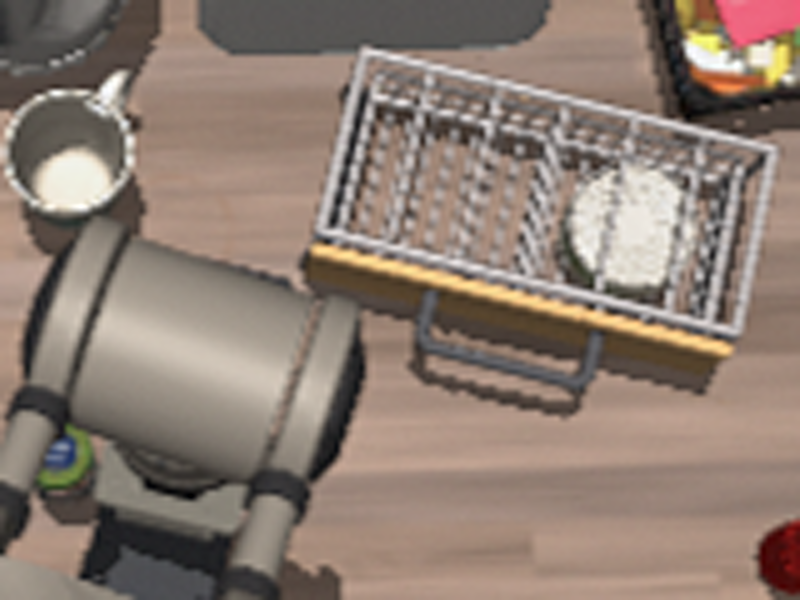

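The basket is home with the tin inside. Next the salt goes back.

```bash
python3 -m pendant '{"dp":[[0,0,0.01],[0,0,0.04],[0,0,0.07],[0,0,0.1],[0,0,0.13],[0,0,0.15],[0,0,0.1625],[0,0,0.1625]],"rotation":[[0,0,0],[0,0,0],[0,0,0],[0,0,0],[0,0,0],[0,0,0],[0,0,0],[0,0,0]]}'|tail -3;python3 -m pendant '{"dp":[[0,0,0],[0,0,0],[0,0,0],[0,0,0],[0,0,0],[0,0,0]],"rotation":[[0,0,0],[0,0,0],[0,0,0],[0,0,0],[0,0,0],[0,0,0]]}' 0.03|tail -3; python3 st.py
python3 -m pendant '{"dp":[[0,0,-0.01],[0,0,-0.03],[-0.02,0.005,-0.045],[-0.06,0.013,-0.05],[-0.11,0.022,-0.05],[-0.16,0.033,-0.05],[-0.21,0.045,-0.05],[-0.255,0.052,-0.05]],"rotation":[[0,0,0],[0,0,0],[0,0,0],[0,0,0],[0,0,0],[0,0,0],[0,0,0],[0,0,0]]}' | tail -3;  python3 -m pendant '{"dp":[[-0.02,0.003,0],[-0.0285,0.004,0],[-0.0285,0.004,0.015],[-0.0285,0.004,0.03],[-0.0285,0.004,0.04],[-0.0285,0.004,0.045],[-0.0285,0.004,0.048],[-0.0285,0.004,0.0495]],"rotation":[[0,0,0],[0,0,0],[0,0,0],[0,0,0],[0,0,0],[0,0,0],[0,0,0],[0,0,0]]}' | tail -3;python3 -m pendant '{"dp":[[0,0,0],[0,0,0]],"rotation":[[0,0,0],[0,0,0]]}' >/dev/null; python3 st.py
```

```text
contact_force: [-0.2, 0.1, 0.9]
grip_width: 75.3
finger_force: 0.0
contact_force: [-0.1, -0.3, 2.8]
grip_width: 39.4
finger_force: 30.0
48.27 [413.18 -73.03  32.43] L(x,y) [-240.7  185.7] rot [ 3.14 -0.    1.3 ] F [-0.12 -0.35  2.84] w 39.412625036352 30.038657000404783 q [-0.36  0.44  2.04  0.    0.65 -0.09]
contact_force: [0.7, 1.1, -1.5]
grip_width: 39.7
finger_force: 29.9
contact_force: [-0.3, 0.7, -0.9]
grip_width: 39.7
finger_force: 29.9
50.52 [ 391.56 -361.28   32.96] L(x,y) [-184.5   -97.84] rot [3.14 0.   1.3 ] F [ 0.03  0.15 -1.75] w 39.57641021494272 29.883416641387157 q [-0.89  0.59  1.73  0.    0.82 -0.62]
```

```bash
python3 -m pendant '{"dp":[[0,0,0.001],[0,0,0.001]],"rotation":[[0,0,0],[0,0,0]]}'|sed -n '2p;4p'; python3 -m pendant '{"dp":[[0,0,0],[0,0,0],[0,0,0],[0,0,0],[0,0,-0.02],[0,0,-0.06],[0,0,-0.11],[0,0,-0.15]],"rotation":[[0,0,0],[0,0,0],[0,0,0],[0,0,0],[0,0,0],[0,0,0],[0,0,0],[0,0,0]]}' 0.075|tail -3;python3 -m pendant '{"dp":[[0.03,-0.005,0],[0.08,-0.012,0],[0.13,-0.02,0],[0.185,-0.03,0],[0.24,-0.04,0],[0.295,-0.047,0],[0.34,-0.053,0],[0.3625,-0.056,0]],"rotation":[[0,0,0],[0,0,0],[0,0,0],[0,0,0],[0,0,0],[0,0,0],[0,0,0],[0,0,0]]}'|tail -3;python3 -m pendant '{"dp":[[0,0,0.01],[0,0,0.03],[0,0,0.05],[0,0,0.08],[0,0,0.11],[0,0,0.13],[0,0,0.136],[0,0,0.136]],"rotation":[[0,0,0],[0,0,0],[0,0,0],[0,0,0],[0,0,0],[0,0,0],[0,0,0],[0,0,0]]}'|tail -3;python3 st.py;python3 -m pendant '{"dp":[[0,0,0],[0,0,0],[0,0,0],[0,0,0],[0,0,0],[0,0,0]],"rotation":[[0,0,0],[0,0,0],[0,0,0],[0,0,0],[0,0,0],[0,0,0]]}' 0.03|tail -3; python3 st.py
```

```text
tool_pos: [391.7, -361.4, 32.5]
contact_force: [-1.9, 0.6, 5.0]
contact_force: [-0.7, -1.4, 0.1]
grip_width: 75.2
finger_force: 0.0
contact_force: [-0.5, 0.5, -0.6]
grip_width: 75.0
finger_force: 0.0
contact_force: [-0.2, -0.0, 0.3]
grip_width: 75.4
finger_force: 0.0
53.77 [433.71   2.72  45.58] L(x,y) [-241.16  264.19] rot [-3.14  0.    1.3 ] F [-0.17 -0.04  0.31] w 75.38738548381272 0.0 q [-0.17  0.44  1.99  0.    0.71  0.1 ]
contact_force: [-0.7, 0.3, 3.3]
grip_width: 44.6
finger_force: 29.9
54.52 [434.13   3.24  45.97] L(x,y) [-240.9  264.8] rot [ 3.14 -0.    1.3 ] F [-0.65  0.31  3.3 ] w 44.64599350370593 29.949357177101774 q [-0.17  0.44  1.99  0.    0.71  0.1 ]
```

```bash
python3 -m pendant '{"dp":[[0,0,-0.01],[0,0,-0.03],[-0.02,0.005,-0.045],[-0.06,0.013,-0.05],[-0.11,0.022,-0.05],[-0.16,0.033,-0.05],[-0.21,0.045,-0.05],[-0.24,0.052,-0.05]],"rotation":[[0,0,0],[0,0,0],[0,0,0],[0,0,0],[0,0,0],[0,0,0],[0,0,0],[0,0,0]]}' | tail -3;  python3 -m pendant '{"dp":[[-0.015,0.003,0],[-0.02,0.0045,0],[-0.02,0.0045,0.015],[-0.02,0.0045,0.03],[-0.02,0.0045,0.04],[-0.02,0.0045,0.045],[-0.02,0.0045,0.049],[-0.02,0.0045,0.05]],"rotation":[[0,0,0],[0,0,0],[0,0,0],[0,0,0],[0,0,0],[0,0,0],[0,0,0],[0,0,0]]}' | tail -3;python3 -m pendant '{"dp":[[0,0,0],[0,0,0]],"rotation":[[0,0,0],[0,0,0]]}' >/dev/null; python3 st.py
```

```text
contact_force: [-0.4, 0.0, -0.7]
grip_width: 44.9
finger_force: 29.9
contact_force: [-1.2, 2.2, 7.0]
grip_width: 44.7
finger_force: 29.9
56.77 [ 419.26 -262.4    45.99] L(x,y) [-184.24    4.84] rot [ 3.14 -0.    1.3 ] F [-0.82  1.42  2.26] w 44.655770309745385 29.945258480365737 q [-0.71  0.52  1.83  0.    0.79 -0.45]
```

```bash
python3 -m pendant '{"dp":[[0,0,0],[0,0,0],[0,0,0],[0,0,0],[0,0,-0.02],[0,0,-0.07],[0,0,-0.13],[0,0,-0.18]],"rotation":[[0,0,0],[0,0,0],[0,0,0],[0,0,0],[0,0,0],[0,0,0],[0,0,0],[0,0,0]]}' 0.075|tail -3;python3 -m pendant '{"dp":[[0.025,-0.005,0],[0.07,-0.012,0],[0.12,-0.02,0],[0.17,-0.03,0],[0.22,-0.04,0],[0.27,-0.047,0],[0.315,-0.053,0],[0.34,-0.0565,0]],"rotation":[[0,0,0],[0,0,0],[0,0,0],[0,0,0],[0,0,0],[0,0,0],[0,0,0],[0,0,0]]}'|tail -3;python3 -m pendant '{"dp":[[0,0,0],[0,0,0.01],[0,0,0.03],[0,0,0.06],[0,0,0.08],[0,0,0.095],[0,0,0.105],[0,0,0.105]],"rotation":[[0,0,0],[0,0,0],[0,0,0],[0,0,0],[0,0,0],[0,0,0],[0,0,0],[0,0,0]]}'|tail -3;python3 st.py;python3 -m pendant '{"dp":[[0,0,0],[0,0,0],[0,0,0],[0,0,0],[0,0,0],[0,0,0]],"rotation":[[0,0,0],[0,0,0],[0,0,0],[0,0,0],[0,0,0],[0,0,0]]}' 0.03|tail -3; python3 st.py
```

```text
contact_force: [0.8, 0.0, -1.2]
grip_width: 75.0
finger_force: 0.0
contact_force: [0.1, -1.1, -0.3]
grip_width: 74.8
finger_force: 0.0
contact_force: [-0.2, 0.5, -0.6]
grip_width: 75.1
finger_force: 0.0
59.77 [454.61  79.69 120.05] L(x,y) [-241.59  343.93] rot [-3.14  0.    1.3 ] F [-0.23  0.52 -0.59] w 75.066875645954 0.0 q [ 0.01  0.35  1.84 -0.    0.95  0.28]
contact_force: [0.7, -0.8, 3.0]
grip_width: 46.6
finger_force: 30.0
60.52 [455.45  80.39 121.03] L(x,y) [-240.96  344.84] rot [ 3.14 -0.    1.3 ] F [ 0.7  -0.85  2.96] w 46.61616840433271 30.000566358181686 q [0.01 0.35 1.84 0.   0.95 0.28]
```

```bash
python3 -m pendant '{"dp":[[0,0,-0.01],[0,0,-0.03],[-0.02,0.005,-0.045],[-0.06,0.013,-0.05],[-0.1,0.022,-0.05],[-0.14,0.031,-0.05],[-0.18,0.04,-0.05],[-0.215,0.048,-0.05]],"rotation":[[0,0,0],[0,0,0],[0,0,0],[0,0,0],[0,0,0],[0,0,0],[0,0,0],[0,0,0]]}' | tail -3;  python3 -m pendant '{"dp":[[-0.018,0.003,0],[-0.026,0.0055,0],[-0.026,0.0055,0.015],[-0.026,0.0055,0.03],[-0.026,0.0055,0.04],[-0.026,0.0055,0.045],[-0.026,0.0055,0.049],[-0.026,0.0055,0.0495]],"rotation":[[0,0,0],[0,0,0],[0,0,0],[0,0,0],[0,0,0],[0,0,0],[0,0,0],[0,0,0]]}' | tail -4;python3 -m pendant '{"dp":[[0,0,0],[0,0,0]],"rotation":[[0,0,0],[0,0,0]]}' >/dev/null; python3 st.py
```

```text
contact_force: [0.9, -0.1, -1.7]
grip_width: 46.7
finger_force: 30.0
tcp_rot: [3.142, -0.0, 1.302]
contact_force: [-0.9, 0.4, -0.7]
grip_width: 46.6
finger_force: 30.0
62.77 [ 442.75 -166.27  121.46] L(x,y) [-187.28  103.76] rot [3.14 0.   1.3 ] F [ 0.59  0.26 -1.89] w 46.431158948172694 29.999694058677804 q [-0.52  0.37  1.81  0.    0.96 -0.25]
```

Now I'll lower the last millimetre, release, retreat, and check everything.

```bash
python3 -m pendant '{"dp":[[0,0,0.0008],[0,0,0.0008]],"rotation":[[0,0,0],[0,0,0]]}'|sed -n '2p;4p';python3 -m pendant '{"dp":[[0,0,0],[0,0,0],[0,0,0],[0,0,0],[0,0,-0.02],[0,0,-0.05],[0,0,-0.1],[0,0,-0.15]],"rotation":[[0,0,0],[0,0,0],[0,0,0],[0,0,0],[0,0,0],[0,0,0],[0,0,0],[0,0,0]]}' 0.075|tail -3;python3 -m pendant '{"dp":[[0.03,0,0],[0.08,0,0],[0.13,0,0],[0.18,0,0],[0.23,0,0],[0.28,0,0],[0.31,0,0],[0.31,0,0]],"rotation":[[0,0,0],[0,0,0],[0,0,0],[0,0,0],[0,0,0],[0,0,0],[0,0,0],[0,0,0]]}'|tail -3
python3 - <<'E'
from h import *
t=vision.capture("top");s=vision.capture("side");a=cv2.imread("pics/top0.png");
x=cv2.resize(np.vstack([a[130:255,335:475],t["pixels"][130:255,335:475,::-1]]),None,fx=2.4,fy=2.4,interpolation=cv2.INTER_CUBIC)
y=cv2.resize(s["pixels"][110:320,260:440,::-1],None,fx=2.4,fy=2.4,interpolation=cv2.INTER_CUBIC)
w=np.zeros((600,800,3),np.uint8);w[:x.shape[0],:x.shape[1]]=x;w[:y.shape[0],x.shape[1]:x.shape[1]+y.shape[1]]=y
cv2.imwrite("pics/fin.png",w)
b=t["pixels"][:,:,::-1]
for n,(u,v) in dict(pepper=(357,213),spice=(387,223),salt=(418,231),handle=(390,204)).items():
    r=8;p=a[v-r:v+r,u-r:u+r].astype(np.float32).mean(2);q=b[v-r:v+r,u-r:u+r].astype(np.float32).mean(2)
    print(n,cv2.phaseCorrelate(p,q,cv2.createHanningWindow((16,16),cv2.CV_32F)))
E
```

```text
tool_pos: [442.8, -166.4, 121.1]
contact_force: [-0.7, 1.5, 4.9]
contact_force: [0.7, 0.1, -0.0]
grip_width: 75.2
finger_force: 0.0
contact_force: [0.7, 0.7, -0.4]
grip_width: 75.3
finger_force: 0.0
pepper ((-0.13669133304167147, 0.035055038696437), 0.9385128472931683)
spice ((0.09101037588360406, -0.1496807894815415), 1.010264168959111)
salt ((0.31336247902627345, 0.2814652932428503), 1.0204185396432877)
handle ((0.01898850115758499, -0.6603137880336618), 1.0999300763942301)
```

View pics/fin.png

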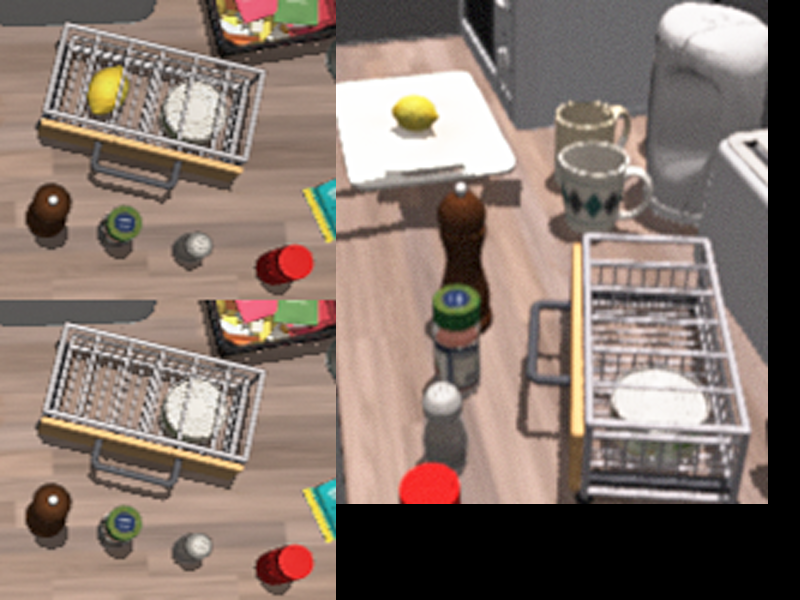

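All three stand within 0.5 pixel (about 1–2 mm) of their start positions, the basket is home with the tin, and the lemon is mid-board.

```bash
python3 -c "
from plant import workorder; print(workorder.close_job())"
```

```text
the job is handed in; nothing more can be done
None
```

The job is handed in: the lemon lies mid-board, the basket is fully home with the tin in it, and salt, pepper and spice stand upright within about 1–2 mm of their starting places (by camera), after about 65 s of the 150 s allowed.

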